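# Screw a microscope objective into a tilted port

## Task

Take the dust cap off the tilted port and stand it on the bench, knob up. Then fetch the objective from its pot, rest its thread lugs on the thread crests in the port (not straight in the gaps), turn it backward (anticlockwise seen from its nose) until it drops into the thread starts, and screw it forward (clockwise), unforced, until its shoulder is flat on the rim; let go. Do not shift or knock over the three bottles standing near.

Things in the scene. Friction and masses are not known exactly. Their poses are not given: they have to be found in the camera images.
- mount_stand: fixed stand: dark steel base plate 125 x 86 x 10 mm with a leaning aluminium column that carries the port. Origin on the bench exactly below the centre of the port's rim (plate spans x -27 to +98, y +-43 mm); x points away from the side that the port leans to, z up. The port's rim centre is 85 mm above the bench.
- port: the port: aluminium tube 42 mm outside, bore 29 mm, 45 mm long, fixed on the stand, its axis leaning 25 deg from vertical toward the stand's -x. Origin: centre of the rim face; z: out of the bore along its axis; x: in the plane of the lean, up and away from the lean. Three like brass thread segments inside (below rim level) leave a 19 mm hole. Angles are about z, anticlockwise looking into the bore.
- thread_start (a point): a point on the floor of one of three 40 deg wide entry gaps between the segments, 10.5 mm below the rim, at 0 deg (port x); the others at 120 and 240 deg; red dots on the rim mark all three. From the gap a 5.5 mm high channel under the crest leads a lug clockwise and down, 4 mm per 50 deg. Overrunning the gap backward meets the neighbouring segment's end.
- thread_crest (a point): a point on one of three flat crests, 2 mm below the rim. Each crest reaches from 20 to 100 deg clockwise of its gap's centre (this one: -20 to -100 deg; point at -50); its last 14 deg is a stop raised to rim level, so a lug resting on a crest cannot go forward into the next gap, only backward (anticlockwise) into its own, dropping 8.5 mm. Let go there, the objective sags askew: keep hold.
- dust_cap: loose black cap 50 mm across with an orange cylindrical knob 22 mm across, 25 mm tall. Origin: centre of the open underside; z up through the knob; cap body 11 mm high, then knob from 11 to 36 mm. At first it sits over the rim, its top plate resting on the rim (skirt 8 mm below the rim, 1.5 mm play), coaxial with the port. 50 g. Apart from the things listed, the bench is clear from 0.42 to 0.75 m ahead of the robot, 0.18 m to either side.
- lens_pot: fixed grey plastic pot, 52 mm across its foot, 46 mm at the top, 44 mm high, open at the top with a 31 mm bore. Origin: centre of its foot on the bench, z up.
- objective: loose objective, about 0.2 kg: whitish barrel 29 mm across (grip 4 to 32 mm above the origin, tapering to the nose at 49 mm), steel flange 36 mm across, 4 mm thick, below it a brass shank 16 mm across, 34 mm long, last 5 mm conical. Origin: centre of the flange's underside (shoulder); z to the nose. Stands in the pot, shank down, shoulder on the pot's rim, any way round.
- lug (a point): centre of one of the objective's three 4 mm round lugs, 12.5 mm below the shoulder, on its +x; the others at 120 and 240 deg about z; red dots on the flange over each. They reach 13 mm from the axis. Lugs on the crests: shoulder 12.5 mm off the port's rim; dropped in the gaps: 4 mm; home: 0, about 73 deg clockwise of the gap's centre, tight by about 86 deg.
- cream_bottle: cream bottle with white cap standing near the stand, 44 mm across, 88 mm high, origin at the centre of its foot. Not to be disturbed.
- oil_bottle: bottle with black cap and green label standing near the stand, 52 mm across, 112 mm high, origin at the centre of its foot. Not to be disturbed.
- pink_bottle: pink bottle with blue cap standing close beside the pot, 44 mm across, 88 mm high, origin at the centre of its foot. Not to be disturbed.

How it is judged (in metres and radians):
On the way, in this order (a step that is already met when the one before it is completed fails the run):
1. the dust cap stands on the bench, knob up, let go (height (world z) of dust_cap below 0.004 m and angle between dust_cap's own z axis and vertical below 0.15 rad and contact force between the fingers and dust_cap below 0.1 N), for 0.2 s.
2. the objective's lugs rest on the thread crests: centred in the port, shoulder 9.5 to 14 mm off the rim, touching (x of objective in the frame of port between -0.004 and 0.004 m and y of objective in the frame of port between -0.004 and 0.004 m and z of objective in the frame of port between 0.0095 and 0.014 m and angle between the z axis of objective and the z axis of port, either way round below 0.15 rad and contact force between objective and port above 0.3 N), for 0.3 s.
3. turned backward, it has dropped into the thread starts: shoulder less than 6.5 mm off the rim (x of objective in the frame of port between -0.004 and 0.004 m and y of objective in the frame of port between -0.004 and 0.004 m and z of objective in the frame of port below 0.0065 m and angle between the z axis of objective and the z axis of port, either way round below 0.15 rad), for 0.2 s.
At the end, for the whole second after the job is handed in: The objective is screwed home in the port: shoulder within 1.5 mm of the rim, centred within 3 mm and square within 0.06 rad, at rest; the dust cap stands on the bench, knob up (tilt under 0.15 rad), at rest (x of objective in the frame of port between -0.003 and 0.003 m and y of objective in the frame of port between -0.003 and 0.003 m and z of objective in the frame of port below 0.0015 m and angle between the z axis of objective and the z axis of port, either way round below 0.06 rad and linear speed of each of objective, dust_cap below 0.01 m/s and height (world z) of dust_cap below 0.004 m and angle between dust_cap's own z axis and vertical below 0.15 rad); the robot touches nothing.
It fails at once if a bottle is shifted by more than 20 mm or tipped by more than 0.3 rad (distance of any of cream_bottle, oil_bottle, pink_bottle from where it was at the start of the episode above 0.02 m or angle between any of cream_bottle, oil_bottle, pink_bottle's own z axis and vertical above 0.3 rad).
It fails at once if the thread is forced: more than 60 N between objective and port (contact force between objective and port above 60 N).
It also fails if it takes over 58 s, if anything falls off the work surface, if the arm or the gripper's body presses on something with over 40 N, if the wrist force passes 120 N, or if a joint passes its speed limit or range.

## Robot

A 6-joint arm with a two-finger parallel gripper is mounted at the origin on a cart in front of the work surface, level with it; the furniture and walls round the work are solid. World frame = base frame: x ahead of the robot, y to its left, z up, the work surface at z = 0. Lengths are in mm, angles in degrees, forces in N, time in s.
With the tool pointing down it reaches from about 300 to 1000 mm from the base axis. Payload 5.1 kg.
Tool frame: the origin (TCP) lies at the very end of the fingers, on their centre line; the grasp point (between the pads) lies 19 mm behind it; z points along the fingers, y is the direction in which the jaws open and shut (so a half turn about z gives the same grasp; the last joint's range is limited). The gripper opens to 95 mm and grips with 3 to 60 N. Pads are 20 mm wide; open, the fingers measure 119 mm over their backs; the gripper's body (75 mm by 180 mm) begins 59 mm behind the grasp point.
Start: joints at [-70.394, 7.093, 94.555, -0, 78.352, -4.733], TCP at [267.857, -592.231, 214.656] pointing down, gripper open.
Joint ranges: [-149.61, 149.61], [-58.7, 133.49], [1.44, 155.28], [-77.14, 257.14], [18.33, 153.61], [-166.67, 166.67]. Speed limits (degrees/s): [147.25, 147.25, 180, 180, 180, 180].

## Interface

Orientations are given as a 3x3 rotation matrix whose columns are the frame's x, y, z axes.
In Python, from plant import ctrl gives the robot as it stands.
- The arm moves only by the tool move_arm, never from a script. Its arguments are lists of equal length, an entry for each row: "travel": the shift along the tool's x, y, z in cm, a list of three; "turn": the turn, a rotation vector about the tool's x, y, z in rad, a list of three. In form: {"travel": [[x, y, z], ...], "turn": [[ax, ay, az], ...]}. A call has 1 to 12 rows; each row shifts and turns the commanded pose from where the row before left it, along the tool's axes as they then stand; what a row does not reach is not made up. A row lasts 1/12 s, in which the tool goes at most 41.7 mm and 7.16 degrees, less where a joint would pass 70% of its speed; a pose out of reach is approached as far as the arm can. A call is refused whole if a number of a shift passes 4.17 or a number of a turn 0.125, either way. A call with a gripper value outside its range is refused whole. "jaw" is the opening, from -1 (shut) to 1 (fully open), so that 0 is half open, set as the call begins (left out, the last holds). The fingers move at their own pace and stop on an object; the grip force is fixed at half the most. Time passes only in rows, so rows that do not move let the fingers close. It gives the time, the measured TCP pose, the force and the opening at its end, in the units of the state.
- ctrl.observe(): the state, without advancing time (a new reading comes with each control period).
- ctrl.read_camera(name): name is "scene" or "side" or "wrist"; returns the picture (420x560x3 uint8, red, green, blue); there is no depth.
- ctrl.get_calibration(name): a dict with "intrinsics" (3x3 intrinsics, pixels), "k1" (the pictures are not rectified: a ray, as slopes to the right and down, at radius r is drawn at 1 + k1 r^2 times it, then the intrinsics apply), "pose" (4x4, takes a point from camera to world coordinates); the wrist camera has in their place "tool_from_camera" (4x4, takes a point from camera to tool coordinates, whose origin is the TCP and whose axes are the flange's). Camera axes: x right, y down, z forward; pixel columns grow to the right and rows downward; lengths in mm; the calibration is good to about 2 mm. A picture is of the moment at which its call begins: read the wrist's pose just before it. get_calibration takes no time and is no camera call.
- ctrl.job_done(): hands the job in, once; it reports no verdict.
The state is a dict: "time": time; "qpos": joint angles; "qvel": joint speeds; "effort": joint torques, N m; "tcp_pos": TCP position; "tcp_rot": TCP orientation; "contact_force": force on the tool from outside, world axes, zero at the start; "torque": the same for the moment, N m; "grip_width": finger opening in mm.
Only numpy, scipy, OpenCV 4.12 (cv2) and the standard library are available. Lean on these libraries where they do the work, as an engineer would, in place of code of your own. Each camera call takes 0.05 s, during which the arm holds its last target. There are 200 camera calls.

## Working session

There is one attempt and no reset: what is moved stays moved. The work goes in short steps, Python scripts to look and compute and a tool call to move; the robot and the scene stay as the last step left them, time stands still between calls to the robot, and variables do not carry over. Pictures are saved under pics/ and viewed, about 8 in all and at most 12, crops included, and the job is handed in when it is done.

Besides the shell and the picture viewer there is one more tool, called after "Request:" in YAML: its name, and indented under it one key for each argument. move_arm: Moves the arm, as the interface text tells. Its arguments: {"type":"object","properties":{"travel":{"type":"array"},"turn":{"type":"array"},"jaw":{"type":"number"}},"required":["travel","turn"]}

```bash
mkdir -p pics; ls
python3 - <<'E'
from plant import ctrl
import cv2,numpy as np
np.set_printoptions(precision=4,suppress=True)
s=ctrl.observe(); print(s)
for n in ("scene","side","wrist"):
    im=ctrl.read_camera(n); cv2.imwrite(f"pics/{n}0.png",im[:,:,::-1])
    print(n,ctrl.get_calibration(n))
E
python3 -c "
import cv2,numpy as np
a=cv2.imread('pics/scene0.png');b=cv2.imread('pics/side0.png')
cv2.imwrite('pics/scene0b.png',cv2.resize(a,(800,600),interpolation=cv2.INTER_CUBIC))
cv2.imwrite('pics/side0b.png',cv2.resize(b,(800,600),interpolation=cv2.INTER_CUBIC))"
```

```text
pics
{'time': 0.0, 'qpos': array([-70.3916,   7.132 ,  94.632 ,   0.0001,  78.3494,  -4.733 ]), 'qvel': array([ 0.035 ,  0.0802,  0.0618,  0.0464,  0.0039, -0.0027]), 'effort': array([ -0.0019, -41.7604, -35.9934,   0.0774,   0.0492,  -0.0002]), 'tcp_pos': array([ 267.6748, -591.6495,  213.4251]), 'tcp_rot': array([[ 0.9111,  0.4122, -0.0007],
       [ 0.4122, -0.9111,  0.0019],
       [ 0.0002, -0.002 , -1.    ]]), 'contact_force': array([0.0976, 0.3682, 0.2556]), 'torque': array([ 0.0137, -0.0338, -0.0054]), 'grip_width': 94.78558861371086}
scene {'intrinsics': array([[498.7672,   0.    , 277.9352],
       [  0.    , 498.7672, 205.5398],
       [  0.    ,   0.    ,   1.    ]]), 'k1': -0.15475955354977297, 'pose': array([[ -0.5933,  -0.5458,   0.5917,  46.7988],
       [ -0.8049,   0.4127,  -0.4264, 405.384 ],
       [ -0.0114,  -0.7292,  -0.6842, 750.3558],
       [  0.    ,   0.    ,   0.    ,   1.    ]])}
side {'intrinsics': array([[378.9306,   0.    , 285.2033],
       [  0.    , 378.9306, 215.3085],
       [  0.    ,   0.    ,   1.    ]]), 'k1': -0.08777079036527155, 'pose': array([[   0.9996,    0.0205,   -0.0193,  645.7044],
       [   0.0281,   -0.6687,    0.743 , -637.4293],
       [   0.0023,   -0.7432,   -0.6691,  651.7091],
       [   0.    ,    0.    ,    0.    ,    1.    ]])}
wrist {'intrinsics': array([[342.6006,   0.    , 280.5087],
       [  0.    , 342.6006, 206.1813],
       [  0.    ,   0.    ,   1.    ]]), 'k1': 0.0005025822767173109, 'tool_from_camera': array([[   0.0008,   -0.9652,   -0.2615,   74.4132],
       [   1.    ,    0.0005,    0.0013,    0.6371],
       [  -0.0011,   -0.2615,    0.9652, -170.9139],
       [   0.    ,    0.    ,    0.    ,    1.    ]])}
```

View pics/scene0b.png

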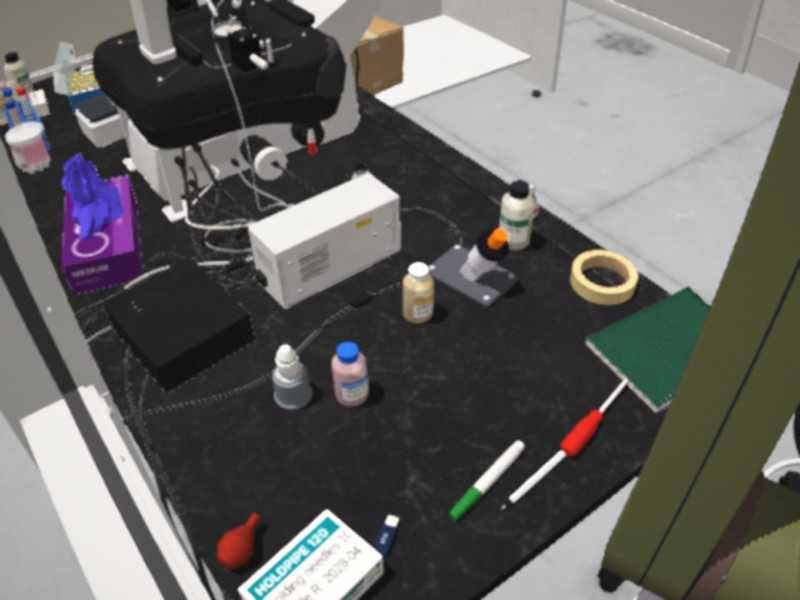

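View pics/side0b.png

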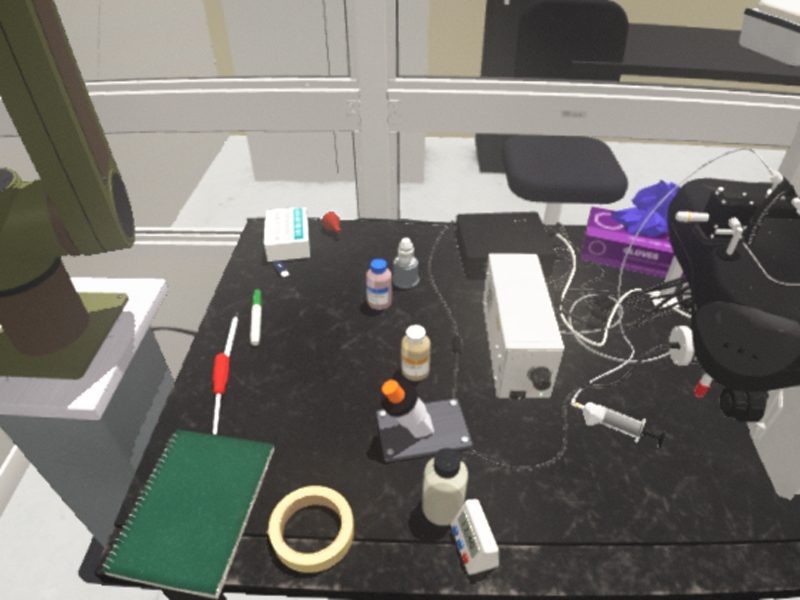

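```bash
cat > h.py <<'E'
import numpy as np, cv2
from plant import ctrl
np.set_printoptions(precision=2,suppress=True)
def cam(name,s=None):
    c=ctrl.get_calibration(name); K=c["intrinsics"]; 
    if "pose" in c: T=c["pose"]
    else:
        s=s or ctrl.observe(); T=np.eye(4); T[:3,:3]=s["tcp_rot"]; T[:3,3]=s["tcp_pos"]; T=T@c["tool_from_camera"]
    return K,c["k1"],T
def rays(C,px):
    K,k,T=C; p=cv2.undistortPoints(np.float64(px).reshape(-1,1,2),K,np.array([k,0,0,0.]))[:,0]
    d=np.c_[p,np.ones(len(p))]@T[:3,:3].T
    return T[:3,3],d/np.linalg.norm(d,axis=1,keepdims=True)
def onplane(C,px,n,d):   # points with n.p=d
    o,r=rays(C,px); n=np.array(n,float); return o+r*((d-n@o)/(r@n))[:,None]
def onz(C,px,z): return onplane(C,px,[0,0,1],z)
def tri(rs):             # list of (o,d) ; least squares point, and miss distances
    P=[np.eye(3)-np.outer(d,d) for o,d in rs]
    x=np.linalg.solve(sum(P),sum(p@o for p,(o,d) in zip(P,rs)))
    return x,[np.linalg.norm(p@(x-o)) for p,(o,d) in zip(P,rs)]
def proj(C,X):
    K,k,T=C; Ti=np.linalg.inv(T); 
    return cv2.projectPoints(np.float64(X).reshape(-1,1,3),cv2.Rodrigues(Ti[:3,:3])[0],Ti[:3,3],K,np.array([k,0,0,0.]))[0][:,0]
def snap(name,file):
    s=ctrl.observe(); im=ctrl.read_camera(name); cv2.imwrite(f"pics/{file}.png",im[:,:,::-1]); return im,cam(name,s)
def blobs(m,amin=15):
    n,l,st,c=cv2.connectedComponentsWithStats(m.astype(np.uint8)); return [(int(st[i,4]),c[i],l==i) for i in range(1,n) if st[i,4]>=amin]
def hsv(im): return cv2.cvtColor(im,cv2.COLOR_RGB2HSV)
E
python3 - <<'E'
from h import *
S={n:(cv2.imread(f"pics/{n}0.png")[:,:,::-1].copy(),cam(n)) for n in("scene","side")}
R=[]
for n,(im,C) in S.items():
    h=hsv(im); m=(h[...,0]>5)&(h[...,0]<16)&(h[...,1]>200)&(h[...,2]>150)
    b=max((b for b in blobs(m) ),key=lambda b:b[0]); print(n,b[0],b[1]); o,d=rays(C,b[1]); R.append((o,d[0]))
print("knob",tri(R))
# clicked points (800x600 px -> 560x420)
pts={"cream cap top":((418,268),(416,331),88),"pink cap top":((347,348),(378,266),88),"oil cap top":((519,186),(447,457),112),"nose":((287,350),(406,241),93)}
for k,(a,b,z) in pts.items():
    r=[(o,d[0]) for o,d in(rays(S["scene"][1],np.array(a)*.7),rays(S["side"][1],np.array(b)*.7))]
    print(k,tri(r),onz(S["scene"][1],np.array(a)*.7,z)[0],onz(S["side"][1],np.array(b)*.7,z)[0])
print("plate scene",onz(S["scene"][1],np.array([(460,246),(519,279),(487,302),(430,270)])*.7,10))
print("plate side",onz(S["side"][1],np.array([(378,407),(462,401),(470,446),(383,459)])*.7,10))
E
```

```text
scene 87 [346.53 167.38]
side 106 [275.95 274.9 ]
knob (array([ 618.27, -186.25,   96.05]), [np.float64(1.5193964822823112), np.float64(1.5193964822823258)])
cream cap top (array([643.92, -62.54,  87.87]), [np.float64(0.421612672764764), np.float64(0.421612672764548)]) [644.3 -62.4  88. ] [643.58 -63.02  88.  ]
pink cap top (array([577.52, 100.05,  84.14]), [np.float64(2.252755924980185), np.float64(2.252755924980152)]) [577.02 102.3   88.  ] [576.34  92.81  88.  ]
oil cap top (array([ 682.69, -292.43,  111.45]), [np.float64(0.0006641585220949546), np.float64(0.0006641585219078648)]) [ 682.15 -291.83  112.  ] [ 682.65 -292.78  112.  ]
nose (array([620.76, 165.54,  88.68]), [np.float64(1.4020616543620572), np.float64(1.4020616543621511)]) [615.32 166.84  93.  ] [621.98 160.95  93.  ]
plate scene [[ 716.56 -205.72   10.  ]
 [ 599.37 -227.06   10.  ]
 [ 590.83 -152.78   10.  ]
 [ 699.48 -129.62   10.  ]]
plate side [[ 589.9  -145.29   10.  ]
 [ 714.35 -130.53   10.  ]
 [ 722.   -209.19   10.  ]
 [ 602.59 -233.29   10.  ]]
```

```bash
cat >> h.py <<'E'
from scipy.spatial.transform import Rotation as Ro
def frame(yaw_lean):     # port frame axes; yaw of stand x (deg)
    a,t=np.radians(yaw_lean),np.radians(25); u=np.array([np.cos(a),np.sin(a),0])
    z=-np.sin(t)*u+[0,0,np.cos(t)]; y=np.cross([0,0,1],u); return np.c_[np.cross(y,z),y,z]
def toolR(zt,ang):       # tool z, tool-x horizontal heading as near as possible to ang(deg) in world
    zt=zt/np.linalg.norm(zt); a=np.radians(ang); x=np.array([np.cos(a),np.sin(a),0]); x-=zt*(x@zt); x/=np.linalg.norm(x)
    return np.c_[x,np.cross(zt,x),zt]
def plan(p,R,n,s=None):  # n equal rows from measured pose (or s=(p0,R0)) to p,R
    if s is None: o=ctrl.observe(); s=(o["tcp_pos"],o["tcp_rot"])
    dp=s[1].T@(np.array(p)-s[0]); w=Ro.from_matrix(s[1].T@R).as_rotvec(); rw=Ro.from_rotvec(w/n).as_matrix()
    v=np.linalg.solve(sum(np.linalg.matrix_power(rw,k) for k in range(n)),dp)
    print(f"{n} rows travel(cm)",np.round(v/10,3).tolist(),"turn",np.round(w/n,4).tolist()," total",np.round(dp,1),np.round(np.degrees(w),1))
E
python3 - <<'E'
from h import *
F=frame(9); rim=np.array([625,-185.2,85])
plan(rim+115*F[:,2],toolR(-F[:,2],99),24)
E
```

```text
24 rows travel(cm) [2.222, 0.262, 0.273] turn [-0.0156, 0.0118, -0.0534]  total [ 446.3 -236.    24.9] [-21.4  16.2 -73.4]
```

Request:
move_arm:
  travel:
    - [2.222,0.262,0.273]
    - [2.222,0.262,0.273]
    - [2.222,0.262,0.273]
    - [2.222,0.262,0.273]
    - [2.222,0.262,0.273]
    - [2.222,0.262,0.273]
    - [2.222,0.262,0.273]
    - [2.222,0.262,0.273]
    - [2.222,0.262,0.273]
    - [2.222,0.262,0.273]
    - [2.222,0.262,0.273]
    - [2.222,0.262,0.273]
  turn:
    - [-0.0156,0.0118,-0.0534]
    - [-0.0156,0.0118,-0.0534]
    - [-0.0156,0.0118,-0.0534]
    - [-0.0156,0.0118,-0.0534]
    - [-0.0156,0.0118,-0.0534]
    - [-0.0156,0.0118,-0.0534]
    - [-0.0156,0.0118,-0.0534]
    - [-0.0156,0.0118,-0.0534]
    - [-0.0156,0.0118,-0.0534]
    - [-0.0156,0.0118,-0.0534]
    - [-0.0156,0.0118,-0.0534]
    - [-0.0156,0.0118,-0.0534]

```text
time: 1.15
tcp_pos: [488.3, -442.5, 196.7]
tcp_rot: [[0.471, 0.853, 0.226], [0.879, -0.475, -0.039], [0.073, 0.217, -0.973]]
contact_force: [0.2, 0.6, 0.1]
grip_width: 95.3
```

Request:
move_arm:
  travel:
    - [2.222,0.262,0.273]
    - [2.222,0.262,0.273]
    - [2.222,0.262,0.273]
    - [2.222,0.262,0.273]
    - [2.222,0.262,0.273]
    - [2.222,0.262,0.273]
    - [2.222,0.262,0.273]
    - [2.222,0.262,0.273]
    - [2.222,0.262,0.273]
    - [2.222,0.262,0.273]
    - [2.222,0.262,0.273]
    - [2.222,0.262,0.273]
  turn:
    - [-0.0156,0.0118,-0.0534]
    - [-0.0156,0.0118,-0.0534]
    - [-0.0156,0.0118,-0.0534]
    - [-0.0156,0.0118,-0.0534]
    - [-0.0156,0.0118,-0.0534]
    - [-0.0156,0.0118,-0.0534]
    - [-0.0156,0.0118,-0.0534]
    - [-0.0156,0.0118,-0.0534]
    - [-0.0156,0.0118,-0.0534]
    - [-0.0156,0.0118,-0.0534]
    - [-0.0156,0.0118,-0.0534]
    - [-0.0156,0.0118,-0.0534]

```text
time: 2.15
tcp_pos: [577.1, -192.0, 189.4]
tcp_rot: [[-0.159, 0.894, 0.419], [0.987, 0.145, 0.066], [-0.002, 0.424, -0.906]]
contact_force: [0.8, -0.0, -0.4]
grip_width: 95.0
```

Run:
```python
from h import *
im,C=snap("wrist","w1")
h=hsv(im); m=(h[...,0]>3)&(h[...,0]<18)&(h[...,1]>180)&(h[...,2]>120)
for a,c,mm in blobs(m,200): print(a,c)
cv2.imwrite("pics/w1b.png",im[:,:,::-1])
np.save("w1pose.npy",C[2])
print(ctrl.observe()["qpos"],ctrl.observe()["tcp_pos"])
```

```text
702 [276.34 208.31]
[-30.86  -9.94 116.54  19.44  55.41 -48.83] [ 576.29 -188.72  188.32]
```

View pics/w1b.png

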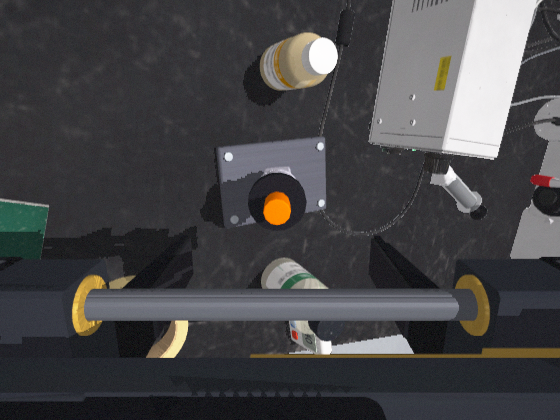

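Run:
```python
from h import *
C=list(cam("wrist")); C[2]=np.load("w1pose.npy")
im=cv2.imread("pics/w1.png"); g=cv2.cvtColor(im,cv2.COLOR_BGR2GRAY)
P=[]
for x,y in [(229,157),(320,147),(321,203),(234,219)]:
    w=g[y-7:y+8,x-7:x+8].astype(float); w=np.clip(w-np.median(w)-15,0,None); yy,xx=np.mgrid[-7:8,-7:8]; P.append((x+(w*xx).sum()/w.sum(),y+(w*yy).sum()/w.sum()))
print(np.array(P)); Q=onz(C,P,10); print(Q, Q.mean(0))
for a,b in((0,1),(3,2),(0,3),(1,2)): d=Q[b]-Q[a]; print(np.linalg.norm(d),np.degrees(np.arctan2(d[1],d[0])))
rs=[(o,d[0]) for o,d in(rays(cam("scene"),(346.53,167.38)),rays(cam("side"),(275.95,274.9)),rays(C,(276.34,208.31)))]
print("knob",tri(rs),tri(rs[1:]),tri([rs[0],rs[2]]))
for z in(93,96,99):print(onz(C,(276.34,208.31),z))
```

```text
[[228.28 156.23]
 [320.08 145.79]
 [321.07 202.62]
 [234.03 219.32]]
[[ 599.58 -156.98   10.  ]
 [ 704.24 -133.7    10.  ]
 [ 718.7  -198.82   10.  ]
 [ 613.81 -222.32   10.  ]] [ 659.08 -177.95   10.  ]
107.22419284525122 12.53603790026049
107.49279201408602 12.62676939406929
66.87165718298648 -77.71304918507386
66.70080739572678 -77.48307636925733
knob (array([ 618.34, -187.11,   96.35]), [np.float64(1.9243829587145227), np.float64(1.3688082902173675), np.float64(1.0558326339651125)]) (array([ 617.45, -188.11,   97.38]), [np.float64(0.4371963128633859), np.float64(0.4371963128633577)]) (array([ 620.82, -188.37,   93.67]), [np.float64(1.1107197967426532), np.float64(1.110719796742682)])
[[ 620.07 -188.97   93.  ]]
[[ 618.57 -188.27   96.  ]]
[[ 617.08 -187.57   99.  ]]
```

```bash
cat >> h.py <<'E'
YAW=12.45; F=frame(YAW); RIM=np.array([624.2,-185.9,85.])
def inport(p=None):
    s=ctrl.observe(); print("TCP in port",F.T@(s["tcp_pos"]-RIM),"x-ang",np.degrees(np.arctan2(*(F.T@s["tcp_rot"][:,0])[1::-1])),"tilt",np.degrees(np.arccos(-F[:,2]@s["tcp_rot"][:,2])),"q",s["qpos"],"f",s["contact_force"],"w",s["grip_width"],"t",s["time"])
E
python3 - <<'E'
from h import *
inport()
plan(RIM+50*F[:,2],toolR(-F[:,2],YAW+90),8)
E
```

```text
TCP in port [  0.72   7.58 113.67] x-ang 87.2232472837973 tilt 1.2457984589007467 q [-30.86  -9.94 116.54  19.44  55.41 -48.83] f [ 0.02  2.32 -0.24] w 95.0181704202003 t 2.2
8 rows travel(cm) [-0.085, -0.007, 0.797] turn [0.0001, 0.0027, -0.0061]  total [-6.2 -0.4 63.8] [ 0.   1.2 -2.8]
```

Request:
move_arm:
  travel:
    - [-0.085,-0.007,0.797]
    - [-0.085,-0.007,0.797]
    - [-0.085,-0.007,0.797]
    - [-0.085,-0.007,0.797]
    - [-0.085,-0.007,0.797]
    - [-0.085,-0.007,0.797]
    - [-0.085,-0.007,0.797]
    - [-0.085,-0.007,0.797]
    - [0,0,0]
    - [0,0,0]
    - [0,0,0]
  turn:
    - [0,0.0027,-0.0061]
    - [0,0.0027,-0.0061]
    - [0,0.0027,-0.0061]
    - [0,0.0027,-0.0061]
    - [0,0.0027,-0.0061]
    - [0,0.0027,-0.0061]
    - [0,0.0027,-0.0061]
    - [0,0.0027,-0.0061]
    - [0,0,0]
    - [0,0,0]
    - [0,0,0]

```text
time: 3.12
tcp_pos: [604.6, -195.3, 132.0]
tcp_rot: [[-0.209, 0.886, 0.415], [0.978, 0.191, 0.086], [-0.003, 0.424, -0.906]]
contact_force: [-0.8, -1.2, -0.1]
grip_width: 95.3
```

Run:
```python
from h import *
inport()
plan(RIM+4.5*F[:,2],toolR(-F[:,2],YAW+90),5)
```

```text
TCP in port [ 0.73 -4.98 51.56] x-ang 89.72865143882179 tilt 0.3282695819904381 q [-30.3   -2.44 115.43  21.74  49.93 -54.  ] f [-0.75 -1.16 -0.1 ] w 95.2948975786004 t 3.1167
5 rows travel(cm) [0.103, -0.016, 0.941] turn [0.0002, 0.0011, -0.0009]  total [ 5.2 -0.8 47. ] [ 0.1  0.3 -0.3]
```

Request:
move_arm:
  travel:
    - [0.25,-0.02,0.6]
    - [0.25,-0.03,0.9]
    - [0.02,-0.03,0.9]
    - [0,0,0.9]
    - [0,0,0.9]
    - [0,0,0.5]
    - [0,0,0]
    - [0,0,0]
    - [0,0,0]
  turn:
    - [0,0.005,0]
    - [0,0,0]
    - [0,0,0]
    - [0,0,0]
    - [0,0,0]
    - [0,0,0]
    - [0,0,0]
    - [0,0,0]
    - [0,0,0]

```text
time: 3.87
tcp_pos: [622.4, -186.2, 89.1]
tcp_rot: [[-0.211, 0.886, 0.414], [0.977, 0.191, 0.091], [0.001, 0.424, -0.906]]
contact_force: [-0.1, -0.6, 0.6]
grip_width: 94.9
```

Run:
```python
from h import *
inport()
im,C=snap("wrist","w2")
h=hsv(im); m=(h[...,0]>3)&(h[...,0]<18)&(h[...,1]>180)&(h[...,2]>120)
for a,c,mm in blobs(m,200):
    print(a,c,F.T@(onplane(C,c,F[:,2],F[:,2]@RIM+15.5)[0]-RIM))
inport()
```

```text
TCP in port [0.06 0.1  4.54] x-ang 89.72692650419734 tilt 0.07786251959709008 q [-28.63   2.31 115.27  23.    45.34 -54.63] f [-0.06 -0.57  0.6 ] w 94.89661577524308 t 3.8667
2067 [276.68 263.37] [-0.54 -0.05 15.5 ]
TCP in port [ 0.2  -0.02  4.78] x-ang 89.7325932686841 tilt 0.1038017691220085 q [-28.64   2.29 115.27  23.    45.34 -54.63] f [-0.41  0.87 -0.37] w 95.1530295899065 t 3.9167
```

View pics/w2.png

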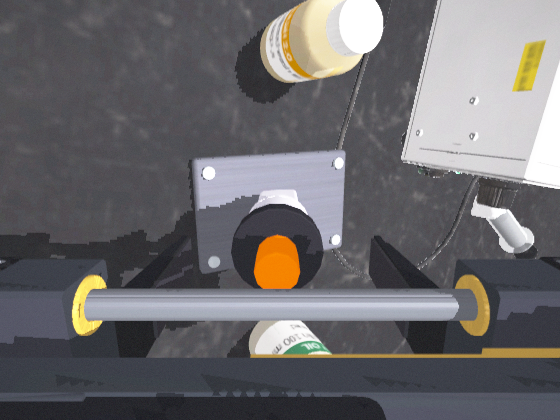

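Request:
move_arm:
  travel:
    - [0,0,0]
    - [0,0,0]
    - [0,0,0]
    - [0,0,0]
    - [0,0,0]
    - [0,0,0]
    - [0,0,0]
    - [0,0,0]
    - [0,0,0]
    - [0,0,0]
  turn:
    - [0,0,0]
    - [0,0,0]
    - [0,0,0]
    - [0,0,0]
    - [0,0,0]
    - [0,0,0]
    - [0,0,0]
    - [0,0,0]
    - [0,0,0]
    - [0,0,0]
  jaw: -1

```text
time: 4.75
tcp_pos: [622.1, -186.1, 88.9]
tcp_rot: [[-0.211, 0.886, 0.413], [0.977, 0.191, 0.091], [0.002, 0.423, -0.906]]
contact_force: [0.9, -0.5, 0.5]
grip_width: 34.1
```

Request:
move_arm:
  travel:
    - [0,0,0]
    - [0,0,0]
    - [0,0,0]
    - [0,0,0]
    - [0,0,0]
    - [0,0,-0.5]
    - [0,0,-1]
    - [0,0,-1.5]
    - [0,0,-1.5]
    - [0,0,-1.5]
    - [0,0,0]
    - [0,0,0]
  turn:
    - [0,0,0]
    - [0,0,0]
    - [0,0,0]
    - [0,0,0]
    - [0,0,0]
    - [0,0,0]
    - [0,0,0]
    - [0,0,0]
    - [0,0,0]
    - [0,0,0]
    - [0,0,0]
    - [0,0,0]

```text
time: 5.75
tcp_pos: [597.8, -192.1, 145.0]
tcp_rot: [[-0.211, 0.885, 0.416], [0.978, 0.191, 0.089], [-0.0, 0.425, -0.905]]
contact_force: [-0.3, 0.5, -1.1]
grip_width: 21.5
```

Run:
```python
from h import *
inport()
Rd=toolR(np.array([0,0,-1.]),YAW+90)
plan([520,-60,70],Rd,10)
```

```text
TCP in port [ 0.76 -0.39 65.89] x-ang 89.74881506818903 tilt 0.23269732455962475 q [-30.49  -4.24 115.82  21.62  51.38 -53.72] f [-0.3   0.5  -1.06] w 21.48639833931269 t 5.75
10 rows travel(cm) [1.457, -0.649, 0.618] turn [0.0439, 0.0002, -0.0005]  total [145.6 -75.5  47.3] [25.2  0.1 -0.3]
```

Request:
move_arm:
  travel:
    - [1.457,-0.649,0.618]
    - [1.457,-0.649,0.618]
    - [1.457,-0.649,0.618]
    - [1.457,-0.649,0.618]
    - [1.457,-0.649,0.618]
    - [1.457,-0.649,0.618]
    - [1.457,-0.649,0.618]
    - [1.457,-0.649,0.618]
    - [1.457,-0.649,0.618]
    - [1.457,-0.649,0.618]
    - [0,0,0]
    - [0,0,0]
  turn:
    - [0.0439,0.0002,-0.0005]
    - [0.0439,0.0002,-0.0005]
    - [0.0439,0.0002,-0.0005]
    - [0.0439,0.0002,-0.0005]
    - [0.0439,0.0002,-0.0005]
    - [0.0439,0.0002,-0.0005]
    - [0.0439,0.0002,-0.0005]
    - [0.0439,0.0002,-0.0005]
    - [0.0439,0.0002,-0.0005]
    - [0.0439,0.0002,-0.0005]
    - [0,0,0]
    - [0,0,0]

```text
time: 6.75
tcp_pos: [518.8, -58.6, 67.4]
tcp_rot: [[-0.218, 0.976, -0.004], [0.976, 0.218, 0.003], [0.003, -0.003, -1.0]]
contact_force: [0.9, 0.7, -0.1]
grip_width: 21.4
```

Run:
```python
from h import *
s=ctrl.observe();print(s["tcp_pos"],s["contact_force"])
plan([520,-60,13.5],toolR(np.array([0,0,-1.]),YAW+90),5)
```

```text
[518.82 -58.58  67.41] [ 0.86  0.71 -0.09]
5 rows travel(cm) [-0.035, 0.019, 1.078] turn [-0.0006, -0.0007, 0.0005]  total [-1.8  1.  53.9] [-0.2 -0.2  0.1]
```

Request:
move_arm:
  travel:
    - [0,0,1.3]
    - [0,0,1.3]
    - [0,0,1.3]
    - [0,0,0.9]
    - [0,0,0.4]
    - [0,0,0.1]
    - [0,0,0]
    - [0,0,0]
    - [0,0,0]
  turn:
    - [-0.003,-0.003,0]
    - [0,0,0]
    - [0,0,0]
    - [0,0,0]
    - [0,0,0]
    - [0,0,0]
    - [0,0,0]
    - [0,0,0]
    - [0,0,0]

```text
time: 7.5
tcp_pos: [520.1, -59.5, 16.6]
tcp_rot: [[-0.216, 0.976, 0.003], [0.976, 0.216, -0.001], [-0.001, 0.003, -1.0]]
contact_force: [0.4, -0.3, -0.3]
grip_width: 21.3
```

Request:
move_arm:
  travel:
    - [0,0,0.15]
    - [0,0,0.1]
    - [0,0,0.05]
    - [0,0,0]
    - [0,0,0]
  turn:
    - [0,0,0]
    - [0,0,0]
    - [0,0,0]
    - [0,0,0]
    - [0,0,0]

```text
time: 7.92
tcp_pos: [519.3, -59.2, 12.7]
tcp_rot: [[-0.216, 0.976, 0.001], [0.976, 0.216, -0.0], [-0.0, 0.001, -1.0]]
contact_force: [0.4, -0.0, 0.1]
grip_width: 21.2
```

Request:
move_arm:
  travel:
    - [0,0,0.05]
    - [0,0,0.05]
    - [0,0,0]
    - [0,0,0]
  turn:
    - [0,0,0]
    - [0,0,0]
    - [0,0,0]
    - [0,0,0]

```text
time: 8.25
tcp_pos: [519.2, -59.3, 11.6]
tcp_rot: [[-0.216, 0.976, 0.001], [0.976, 0.216, -0.0], [-0.0, 0.001, -1.0]]
contact_force: [-0.3, -0.9, -0.8]
grip_width: 21.2
```

Request:
move_arm:
  travel:
    - [0,0,0.05]
    - [0,0,0.05]
    - [0,0,0]
    - [0,0,0]
  turn:
    - [0,0,0]
    - [0,0,0]
    - [0,0,0]
    - [0,0,0]

```text
time: 8.58
tcp_pos: [519.4, -59.3, 11.4]
tcp_rot: [[-0.216, 0.976, 0.001], [0.976, 0.216, -0.0], [-0.0, 0.001, -1.0]]
contact_force: [-2.5, 1.3, 5.7]
grip_width: 21.6
```

Request:
move_arm:
  travel:
    - [0,0,0]
    - [0,0,0]
    - [0,0,0]
    - [0,0,0]
    - [0,0,0]
    - [0,0,0]
    - [0,0,-2]
    - [0,0,-3]
    - [0,0,-4]
    - [0,0,-4]
    - [0,0,0]
    - [0,0,0]
  turn:
    - [0,0,0]
    - [0,0,0]
    - [0,0,0]
    - [0,0,0]
    - [0,0,0]
    - [0,0,0]
    - [0,0,0]
    - [0,0,0]
    - [0,0,0]
    - [0,0,0]
    - [0,0,0]
    - [0,0,0]
  jaw: 0.3

```text
time: 9.58
tcp_pos: [520.5, -59.6, 143.3]
tcp_rot: [[-0.216, 0.976, 0.006], [0.976, 0.216, -0.001], [-0.003, 0.005, -1.0]]
contact_force: [-0.1, -0.1, 0.1]
grip_width: 61.8
```

Run:
```python
from h import *
plan([620,150,165],toolR(np.array([0,0,-1.]),70),10)
```

```text
10 rows travel(cm) [2.16, 0.93, -0.217] turn [0.0006, 0.0001, 0.0567]  total [183.1 142.6 -21.4] [ 0.3  0.1 32.5]
```

Request:
move_arm:
  travel:
    - [2.16,0.93,-0.217]
    - [2.16,0.93,-0.217]
    - [2.16,0.93,-0.217]
    - [2.16,0.93,-0.217]
    - [2.16,0.93,-0.217]
    - [2.16,0.93,-0.217]
    - [2.16,0.93,-0.217]
    - [2.16,0.93,-0.217]
    - [2.16,0.93,-0.217]
    - [2.16,0.93,-0.217]
    - [0,0,0]
    - [0,0,0]
  turn:
    - [0.0006,0,0.0567]
    - [0.0006,0,0.0567]
    - [0.0006,0,0.0567]
    - [0.0006,0,0.0567]
    - [0.0006,0,0.0567]
    - [0.0006,0,0.0567]
    - [0.0006,0,0.0567]
    - [0.0006,0,0.0567]
    - [0.0006,0,0.0567]
    - [0.0006,0,0.0567]
    - [0,0,0]
    - [0,0,0]

```text
time: 10.58
tcp_pos: [617.5, 150.7, 159.0]
tcp_rot: [[0.34, 0.94, -0.01], [0.94, -0.34, -0.001], [-0.004, -0.009, -1.0]]
contact_force: [1.1, -0.1, 0.1]
grip_width: 61.8
```

Run:
```python
from h import *
im,C=snap("wrist","w3"); np.save("w3pose.npy",C[2])
im2,C2=snap("scene","s3")
sc=cv2.resize(im2[130:330,150:430],(800,571),interpolation=cv2.INTER_CUBIC)
h=hsv(im); m=((h[...,0]<6)|(h[...,0]>172))&(h[...,1]>120)&(h[...,2]>70)
for a,c,mm in blobs(m,4): print(a,c,onz(C,c,48)[0])
s=ctrl.observe(); print(s["tcp_pos"],s["tcp_rot"],s["time"])
cv2.imwrite("pics/w3b.png",cv2.resize(im[60:380,100:500],(800,640))[:600,:,::-1])
```

```text
2762 [29.77 56.76] [476.34 323.48  48.  ]
4 [266.5 166.5] [617.3  183.23  48.  ]
[617.21 149.65 159.73] [[ 0.34  0.94 -0.01]
 [ 0.94 -0.34 -0.  ]
 [-0.   -0.01 -1.  ]] 10.6833
```

View pics/w3b.png

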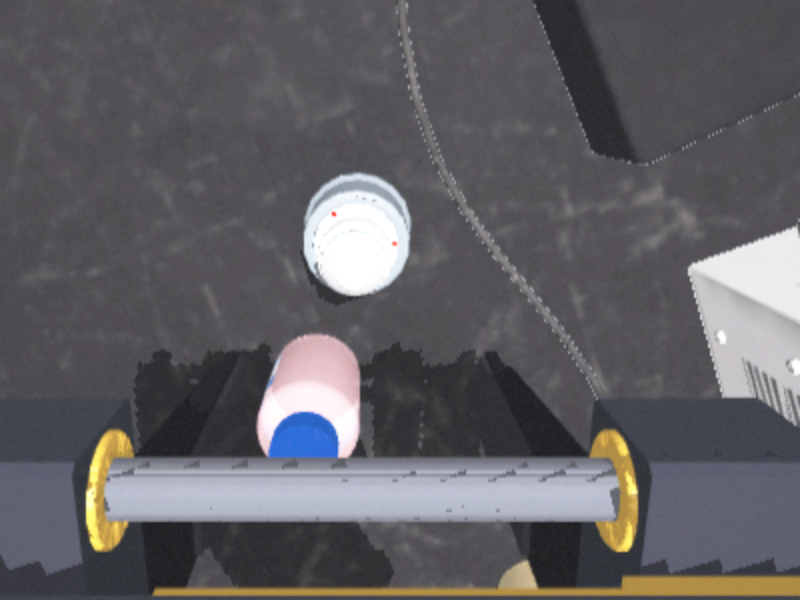

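Run:
```python
from h import *
C=list(cam("wrist")); C[2]=np.load("w3pose.npy")
im=cv2.imread("pics/w3.png")[:,:,::-1].astype(float)
r=im[...,0]-np.maximum(im[...,1],im[...,2]); P=[]
for x,y in((267,167),(297,181)):
    w=np.clip(r[y-4:y+5,x-4:x+5]-15,0,None); yy,xx=np.mgrid[-4:5,-4:5]; P.append((x+(w*xx).sum()/w.sum(),y+(w*yy).sum()/w.sum()))
Q=onz(C,P,48); d=Q[1]-Q[0]; L=np.linalg.norm(d); n=np.array([-d[1],d[0],0])/L
print(P,Q,"chord",L,"r",L/3**.5)
for s in(1,-1):
    c=Q.mean(0)+s*n*L/3**.5/2; print("centre",c,[np.degrees(np.arctan2(*(q-c)[1::-1])) for q in Q])
# pot/objective silhouette: bright/grey pixels vs dark bench
h=cv2.cvtColor(np.uint8(im),cv2.COLOR_RGB2HSV); m=(h[...,2]>120)&(h[...,1]<60)
for a,c,mm in blobs(m,800):
    if abs(c[0]-278)<40 and abs(c[1]-178)<40:
        ct=max(cv2.findContours(mm.astype(np.uint8),0,cv2.CHAIN_APPROX_NONE)[0],key=len)[:,0]
        top=ct[ct[:,1]<172]; 
        for z,n_ in((44,"rim"),):
            q=onz(C,ct,z)[:,:2]; 
            print("bbox",cv2.boundingRect(ct)); (x,y),rad=cv2.minEnclosingCircle(np.float32(q)); print(n_,x,y,rad)
        # nose: white saturated
m=(h[...,2]>235)&(h[...,1]<25)
for a,c,mm in blobs(m,100): print("white",a,c,onz(C,c,85)[0], onz(C,c,70)[0])
```

```text
[(np.float64(266.5), np.float64(166.54798761609908)), (np.float64(296.83516483516485), np.float64(181.38095238095238))] [[617.28 183.19  48.  ]
 [636.8  162.94  48.  ]] chord 28.124444164058186 r 16.237655408927594
centre [632.89 178.7   48.  ] [np.float64(163.93783988350964), np.float64(-76.06216011649019)]
centre [621.19 167.43  48.  ] [np.float64(103.93783988350982), np.float64(-16.062160116490375)]
bbox (252, 146, 54, 62)
rim 623.2635498046875 170.55572509765625 26.418394088745117
white 286 [23.92 10.24] [509.46 335.33  85.  ] [501.14 342.42  70.  ]
white 3130 [ 23.27 153.74] [460.53 255.39  85.  ] [449.21 257.57  70.  ]
white 1999 [278.07 180.46] [625.3  175.66  85.  ] [624.08 172.95  70.  ]
white 4142 [518.13 218.24] [783.64  88.49  85.  ] [792.13  80.44  70.  ]
white 155 [ 59.62 244.72] [450.17 185.17  85.  ] [438.22 183.04  70.  ]
white 847 [255.43 264.34] [586.11 119.26  85.  ] [582.5  113.09  70.  ]
```

Run:
```python
from h import *
plan([621.2,167.4,105],toolR(np.array([0,0,-1.]),70),5)
```

```text
5 rows travel(cm) [0.363, -0.041, 1.094] turn [-0.0016, 0.0008, 0.0001]  total [18.3 -1.9 54.7] [-0.5  0.2  0. ]
```

Request:
move_arm:
  travel:
    - [0.6,-0.05,0.6]
    - [0.6,-0.05,1]
    - [0.6,-0.05,1.4]
    - [0.03,-0.03,1.4]
    - [0,0,1.07]
    - [0,0,0]
    - [0,0,0]
    - [0,0,0]
    - [0,0,0]
  turn:
    - [-0.004,0.002,0]
    - [-0.004,0.002,0]
    - [0,0,0]
    - [0,0,0]
    - [0,0,0]
    - [0,0,0]
    - [0,0,0]
    - [0,0,0]
    - [0,0,0]

```text
time: 11.43
tcp_pos: [624.2, 168.2, 108.4]
tcp_rot: [[0.342, 0.94, 0.006], [0.94, -0.342, 0.001], [0.003, 0.005, -1.0]]
contact_force: [0.2, 0.7, -0.3]
grip_width: 62.1
```

Run:
```python
from h import *
im,C=snap("wrist","w4")
r=im[...,0].astype(float)-np.maximum(im[...,1],im[...,2]); 
P=[]
for X in ([617.28,183.19,48],[636.8,162.94,48]):
    x,y=np.round(proj(C,X)[0]).astype(int); w=np.clip(r[y-6:y+7,x-6:x+7]-20,0,None); yy,xx=np.mgrid[-6:7,-6:7]; P.append((x+(w*xx).sum()/w.sum(),y+(w*yy).sum()/w.sum())); print((x,y),w.sum())
Q=onz(C,P,48); d=Q[1]-Q[0]; L=np.linalg.norm(d); n=np.array([-d[1],d[0],0])/L
c=Q.mean(0)-n*L/3**.5/2; print(P,"r",L/3**.5,"centre",c,[np.degrees(np.arctan2(*(q-c)[1::-1])) for q in Q])
s=ctrl.observe(); print(s["tcp_pos"],s["qpos"],s["time"])
plan([c[0],c[1],50],toolR(np.array([0,0,-1.]),70),5)
```

```text
(np.int64(262), np.int64(205)) 728.0
(np.int64(297), np.int64(222)) 775.0
[(np.float64(261.5659340659341), np.float64(205.38736263736263)), (np.float64(297.4916129032258), np.float64(222.1109677419355))] r 16.233469076076588 centre [621.17 167.32  48.  ] [np.float64(104.08193919113671), np.float64(-15.918060808863498)]
[624.21 168.22 108.52] [ 10.32  11.28 100.43   0.03  67.93  30.31] 11.4833
5 rows travel(cm) [-0.04, -0.055, 1.17] turn [0.001, -0.0007, -0.0]  total [-2.1 -2.9 58.5] [ 0.3 -0.2 -0. ]
```

Request:
move_arm:
  travel:
    - [-0.2,-0.28,0.6]
    - [0,0,1]
    - [0,0,1.3]
    - [0,0,1.4]
    - [0,0,1]
    - [0,0,0.5]
    - [0,0,0]
    - [0,0,0]
    - [0,0,0]
  turn:
    - [0.005,-0.0035,0]
    - [0,0,0]
    - [0,0,0]
    - [0,0,0]
    - [0,0,0]
    - [0,0,0]
    - [0,0,0]
    - [0,0,0]
    - [0,0,0]

```text
time: 12.23
tcp_pos: [620.6, 167.4, 49.9]
tcp_rot: [[0.342, 0.94, -0.001], [0.94, -0.342, -0.0], [-0.0, -0.001, -1.0]]
contact_force: [-0.1, 0.4, 0.1]
grip_width: 61.6
```

Run:
```python
from h import *
plan([621.2,167.3,50],toolR(np.array([0,0,-1.]),70),1)
```

```text
1 rows travel(cm) [0.013, 0.055, -0.008] turn [-0.0006, 0.0004, 0.0001]  total [ 0.1  0.6 -0.1] [-0.  0.  0.]
```

Request:
move_arm:
  travel:
    - [0,0.05,0]
    - [0,0,0]
    - [0,0,0]
    - [0,0,0]
    - [0,0,0]
    - [0,0,0]
    - [0,0,0]
    - [0,0,0]
    - [0,0,0]
  turn:
    - [0,0,0]
    - [0,0,0]
    - [0,0,0]
    - [0,0,0]
    - [0,0,0]
    - [0,0,0]
    - [0,0,0]
    - [0,0,0]
    - [0,0,0]
  jaw: -1

```text
time: 12.98
tcp_pos: [620.5, 167.2, 49.5]
tcp_rot: [[0.342, 0.94, -0.002], [0.94, -0.342, -0.0], [-0.001, -0.002, -1.0]]
contact_force: [-1.2, -0.0, 1.1]
grip_width: 28.0
```

Run:
```python
from h import *
s=ctrl.observe(); print(s["tcp_pos"],s["tcp_rot"],s["qpos"],s["contact_force"],s["grip_width"]); np.savez("grasp.npz",p=s["tcp_pos"],R=s["tcp_rot"])
```

```text
[620.5  167.16  49.55] [[ 0.34  0.94 -0.  ]
 [ 0.94 -0.34 -0.  ]
 [-0.   -0.   -1.  ]] [ 10.29  14.8  102.5    0.    62.81  30.28] [-1.18 -0.01  1.14] 28.015943052530265
```

Request:
move_arm:
  travel:
    - [0,0,-0.5]
    - [0,0,-1.5]
    - [0,0,-2]
    - [0,0,-2.5]
    - [0,0,-2.5]
    - [0,0,-2]
    - [0,0,0]
    - [0,0,0]
    - [0,0,0]
  turn:
    - [0,0,0]
    - [0,0,0]
    - [0,0,0]
    - [0,0,0]
    - [0,0,0]
    - [0,0,0]
    - [0,0,0]
    - [0,0,0]
    - [0,0,0]

```text
time: 13.73
tcp_pos: [620.0, 167.0, 158.2]
tcp_rot: [[0.342, 0.94, -0.003], [0.94, -0.342, -0.001], [-0.002, -0.003, -1.0]]
contact_force: [-1.0, -0.6, -2.2]
grip_width: 28.1
```

```bash
cat >> h.py <<'E'
def toolport(a):         # tool orientation with z into bore, tool x at port angle a (deg)
    a=np.radians(a); x=F@[np.cos(a),np.sin(a),0]; z=-F[:,2]; return np.c_[x,np.cross(z,x),z]
E
python3 - <<'E'
from h import *
s=ctrl.observe(); print(s["tcp_pos"],s["contact_force"],s["grip_width"],s["time"])
plan(RIM+90*F[:,2],toolport(41),20)
E
```

```text
[619.95 166.95 158.18] [-1.01 -0.61 -2.24] 28.092414243135494 13.7333
20 rows travel(cm) [-1.667, 0.711, -0.191] turn [-0.0167, 0.0144, 0.0142]  total [-350.6   92.5   -8. ] [-19.2  16.5  16.3]
```

Request:
move_arm:
  travel:
    - [-1.667,0.711,-0.191]
    - [-1.667,0.711,-0.191]
    - [-1.667,0.711,-0.191]
    - [-1.667,0.711,-0.191]
    - [-1.667,0.711,-0.191]
    - [-1.667,0.711,-0.191]
    - [-1.667,0.711,-0.191]
    - [-1.667,0.711,-0.191]
    - [-1.667,0.711,-0.191]
    - [-1.667,0.711,-0.191]
  turn:
    - [-0.0167,0.0144,0.0142]
    - [-0.0167,0.0144,0.0142]
    - [-0.0167,0.0144,0.0142]
    - [-0.0167,0.0144,0.0142]
    - [-0.0167,0.0144,0.0142]
    - [-0.0167,0.0144,0.0142]
    - [-0.0167,0.0144,0.0142]
    - [-0.0167,0.0144,0.0142]
    - [-0.0167,0.0144,0.0142]
    - [-0.0167,0.0144,0.0142]

```text
time: 14.57
tcp_pos: [615.9, -15.1, 169.2]
tcp_rot: [[0.457, 0.866, 0.204], [0.876, -0.478, 0.063], [0.152, 0.15, -0.977]]
contact_force: [1.2, -0.5, -1.9]
grip_width: 27.8
```

Request:
move_arm:
  travel:
    - [-1.667,0.711,-0.191]
    - [-1.667,0.711,-0.191]
    - [-1.667,0.711,-0.191]
    - [-1.667,0.711,-0.191]
    - [-1.667,0.711,-0.191]
    - [-1.667,0.711,-0.191]
    - [-1.667,0.711,-0.191]
    - [-1.667,0.711,-0.191]
    - [-1.667,0.711,-0.191]
    - [-1.667,0.711,-0.191]
    - [0,0,0]
    - [0,0,0]
  turn:
    - [-0.0167,0.0144,0.0142]
    - [-0.0167,0.0144,0.0142]
    - [-0.0167,0.0144,0.0142]
    - [-0.0167,0.0144,0.0142]
    - [-0.0167,0.0144,0.0142]
    - [-0.0167,0.0144,0.0142]
    - [-0.0167,0.0144,0.0142]
    - [-0.0167,0.0144,0.0142]
    - [-0.0167,0.0144,0.0142]
    - [-0.0167,0.0144,0.0142]
    - [0,0,0]
    - [0,0,0]

```text
time: 15.57
tcp_pos: [586.1, -193.9, 164.6]
tcp_rot: [[0.528, 0.743, 0.41], [0.786, -0.611, 0.093], [0.32, 0.273, -0.907]]
contact_force: [-0.1, 0.2, -2.1]
grip_width: 28.5
```

Run:
```python
from h import *
im,C=snap("wrist","w5"); np.save("w5pose.npy",C[2])
inport()
r=im[...,0].astype(float)-np.maximum(im[...,1],im[...,2])
for a,c,mm in blobs(r>60,2):
    q=F.T@(onplane(C,c,F[:,2],F[:,2]@RIM)[0]-RIM); print(a,c,q,np.hypot(q[0],q[1]),np.degrees(np.arctan2(q[1],q[0])))
cv2.imwrite("pics/w5b.png",cv2.resize(im[60:360,80:480],(800,600))[:,:,::-1])
```

```text
TCP in port [-0.62  0.8  88.94] x-ang 40.92554386290063 tilt 0.16964148803123635 q [-31.26  -6.51 115.78  21.18  54.19  -4.65] f [ 0.47  0.81 -1.56] w 28.18073422327516 t 15.6167
315 [ 79.42 175.1 ] [-80.18 134.61   0.  ] 156.6804645272524 120.78075084670658
4 [ 71.5 159.5] [-73.89 145.57   0.  ] 163.24579626204232 116.9110628497817
5 [294.4 193.2] [17.04  0.86 -0.  ] 17.065939815367848 2.9007022281937718
7 [257.   205.71] [-9.68 16.32 -0.  ] 18.978485826057103 120.6655628263838
15 [263.47 230.13] [-21.8   -0.53  -0.  ] 21.804169273969052 -178.60320884717405
```

View pics/w5b.png

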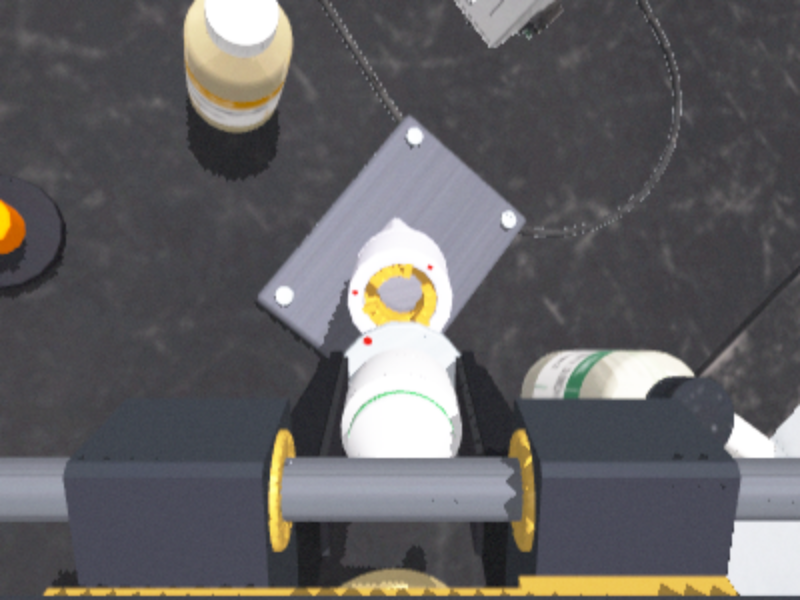

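Run:
```python
from h import *
C=list(cam("wrist")); C[2]=np.load("w5pose.npy"); Tc=ctrl.get_calibration("wrist")["tool_from_camera"]
Ct=[C[0],C[1],Tc]
im=cv2.imread("pics/w5.png")[:,:,::-1].astype(float); r=im[...,0]-np.maximum(im[...,1],im[...,2])
def cen(x,y,k=4):
    w=np.clip(r[y-k:y+k+1,x-k:x+k+1]-20,0,None); yy,xx=np.mgrid[-k:k+1,-k:k+1]; return (x+(w*xx).sum()/w.sum(),y+(w*yy).sum()/w.sum())
q=onz(Ct,cen(263,230),1.6)[0]; print("flange dot in tool",q,"r",np.hypot(*q[:2]),"ang about obj z",-np.degrees(np.arctan2(q[1],q[0])))
a=np.radians(-34.1); print("expected",16.23*np.cos(a)+.33,16.23*np.sin(a))
for d in(cen(294,193,3),cen(257,206,3)):
    X=onplane(C,d,F[:,2],F[:,2]@RIM)[0]; print(F.T@(X-RIM))
```

```text
flange dot in tool [14.45 -7.74  1.6 ] r 16.393459276284613 ang about obj z 28.18951776163547
expected 13.769419230923084 -9.099170881761413
[17.04  0.79  0.  ]
[-9.67 16.27 -0.  ]
```

Run:
```python
from h import *
def cen(r,x,y,k=4):
    w=np.clip(r[y-k:y+k+1,x-k:x+k+1]-20,0,None); yy,xx=np.mgrid[-k:k+1,-k:k+1]; return (x+(w*xx).sum()/w.sum(),y+(w*yy).sum()/w.sum())
Tc=ctrl.get_calibration("wrist")["tool_from_camera"]
for i in range(3):
    im,C=snap("wrist",f"w6{i}"); r=im[...,0].astype(float)-np.maximum(im[...,1],im[...,2])
    f=cen(r,263,230); print(f,onz([C[0],C[1],Tc],f,1.6)[0])
    P=[]
    for g in((17.0,.8,0),(-9.7,16.3,0)):
        x,y=np.round(proj(C,RIM+F@np.array(g))[0]).astype(int); d=cen(r,x,y,3); P.append((F.T@(onplane(C,d,F[:,2],F[:,2]@RIM)[0]-RIM))[:2])
    P=np.array(P); d=P[1]-P[0]; rr=np.linalg.norm(d)/3**.5; o=np.array([d[1],-d[0]])/np.linalg.norm(d); c=P.mean(0)-o*rr/2
    print("rim centre in port frame",c,"r",rr,"ang",np.degrees(np.arctan2(*(P[0]-c)[::-1]))); inport()
```

```text
(np.float64(263.4114655570966), np.float64(229.99260286638926)) [14.45 -7.74  1.6 ]
rim centre in port frame [-0.83  0.78] r 17.807166784297564 ang -0.1117410631288538
TCP in port [ 0.14  0.99 89.3 ] x-ang 40.98846262102319 tilt 0.1368653009122354 q [-31.21  -6.53 115.74  21.19  54.19  -4.66] f [ 0.62  0.3  -3.16] w 28.483015932790416 t 15.6667
(np.float64(263.41029207232265), np.float64(229.99814557255448)) [14.45 -7.74  1.6 ]
rim centre in port frame [-0.83  0.78] r 17.83688381210295 ang -0.058389527954117525
TCP in port [ 0.77  1.05 89.63] x-ang 41.03259117391478 tilt 0.11174096130664087 q [-31.18  -6.55 115.71  21.19  54.18  -4.66] f [ 0.06 -0.65 -2.55] w 28.164887739817853 t 15.7167
(np.float64(263.41083835108844), np.float64(229.99351551644278)) [14.45 -7.74  1.6 ]
rim centre in port frame [-0.74  0.69] r 17.884676310630226 ang 0.10180288219017626
TCP in port [ 1.17  1.05 89.9 ] x-ang 41.063337190499105 tilt 0.10068819833337764 q [-31.16  -6.56 115.69  21.19  54.18  -4.67] f [-0.09  0.96 -2.03] w 28.256248719992364 t 15.7667
```

```bash
cat >> h.py <<'E'
RIM=RIM+F@np.array([-1.45,1.0,0])
E
python3 - <<'E'
from h import *
inport()
plan(RIM+46*F[:,2],toolport(41),6)
E
```

```text
TCP in port [ 2.62  0.05 89.9 ] x-ang 41.063337190499105 tilt 0.10068819833337764 q [-31.16  -6.56 115.69  21.19  54.18  -4.67] f [-0.09  0.96 -2.03] w 28.256248719992364 t 15.7667
6 rows travel(cm) [-0.034, -0.028, 0.732] turn [-0.0001, -0.0003, 0.0002]  total [-2.1 -1.7 43.9] [-0.  -0.1  0.1]
```

Request:
move_arm:
  travel:
    - [-0.05,-0.05,0.5]
    - [-0.05,-0.05,0.8]
    - [-0.05,-0.04,1]
    - [-0.04,-0.03,1]
    - [0,0,0.7]
    - [0,0,0.4]
    - [0,0,0]
    - [0,0,0]
    - [0,0,0]
  turn:
    - [0,0,0]
    - [0,0,0]
    - [0,0,0]
    - [0,0,0]
    - [0,0,0]
    - [0,0,0]
    - [0,0,0]
    - [0,0,0]
    - [0,0,0]

```text
time: 16.52
tcp_pos: [604.1, -190.5, 127.0]
tcp_rot: [[0.526, 0.743, 0.414], [0.788, -0.609, 0.091], [0.32, 0.279, -0.905]]
contact_force: [0.8, 0.4, -2.4]
grip_width: 28.6
```

Run:
```python
from h import *
inport()
im,C=snap("wrist","w7"); 
cv2.imwrite("pics/w7b.png",cv2.resize(im[150:300,180:380],(800,600),interpolation=cv2.INTER_CUBIC)[:,:,::-1])
plan(RIM+24*F[:,2],toolport(41),6)
```

```text
TCP in port [ 0.53 -1.11 46.81] x-ang 41.01900379236823 tilt 0.11702508506639792 q [-30.02  -2.32 115.85  22.12  49.57  -5.44] f [ 0.81  0.4  -2.45] w 28.633095940659057 t 16.5167
6 rows travel(cm) [0.005, -0.023, 0.383] turn [0.0003, -0.0003, 0.0001]  total [ 0.3 -1.4 23. ] [ 0.1 -0.1  0. ]
```

View pics/w7b.png

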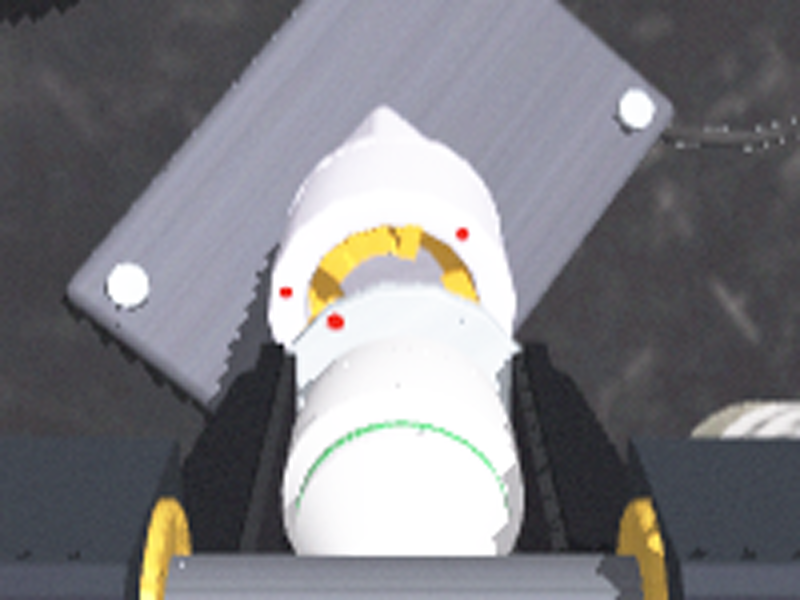

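Request:
move_arm:
  travel:
    - [0.015,-0.07,0.2]
    - [0.015,-0.07,0.3]
    - [0,0,0.4]
    - [0,0,0.5]
    - [0,0,0.5]
    - [0,0,0.3]
    - [0,0,0]
    - [0,0,0]
    - [0,0,0]
  turn:
    - [0.001,-0.001,0]
    - [0,0,0]
    - [0,0,0]
    - [0,0,0]
    - [0,0,0]
    - [0,0,0]
    - [0,0,0]
    - [0,0,0]
    - [0,0,0]

```text
time: 17.32
tcp_pos: [612.1, -187.2, 106.4]
tcp_rot: [[0.526, 0.744, 0.413], [0.788, -0.609, 0.092], [0.319, 0.277, -0.906]]
contact_force: [0.7, 0.3, -1.7]
grip_width: 28.9
```

```bash
cat >> h.py <<'E'
def pf():
    inport(); s=ctrl.observe(); print("force port",F.T@s["contact_force"],"torque port",F.T@s["torque"])
E
python3 - <<'E'
from h import *
pf(); plan(RIM+18*F[:,2],toolport(41),1)
E
```

```text
TCP in port [-0.47  0.33 24.5 ] x-ang 41.0123069895599 tilt 0.02894656352378523 q [-29.26  -0.06 115.8   22.52  47.35  -5.64] f [ 0.75  0.32 -1.68] w 28.922585088161142 t 17.3167
force port [ 0.01  0.15 -1.86] torque port [-0.02  0.39 -0.02]
1 rows travel(cm) [0.013, 0.056, 0.65] turn [-0.0003, -0.0004, 0.0002]  total [0.1 0.6 6.5] [-0. -0.  0.]
```

Request:
move_arm:
  travel:
    - [0.01,0.03,0.2]
    - [0,0,0.15]
    - [0,0,0.1]
    - [0,0,0.1]
    - [0,0,0]
    - [0,0,0]
  turn:
    - [0,0,0]
    - [0,0,0]
    - [0,0,0]
    - [0,0,0]
    - [0,0,0]
    - [0,0,0]

```text
time: 17.82
tcp_pos: [614.6, -186.8, 101.6]
tcp_rot: [[0.526, 0.744, 0.413], [0.788, -0.609, 0.092], [0.319, 0.277, -0.906]]
contact_force: [-0.9, -0.1, -0.3]
grip_width: 28.5
```

Run:
```python
from h import *
pf()
```

```text
TCP in port [-0.26  0.21 19.06] x-ang 41.013568093245325 tilt 0.028271629251967 q [-29.09   0.56 115.7   22.64  46.82  -5.71] f [-0.91 -0.13 -0.3 ] w 28.492651452468312 t 17.8167
force port [-0.95  0.07  0.12] torque port [0.01 0.42 0.02]
```

Request:
move_arm:
  travel:
    - [0,0,0.05]
    - [0,0,0.05]
    - [0,0,0]
    - [0,0,0]
  turn:
    - [0,0,0]
    - [0,0,0]
    - [0,0,0]
    - [0,0,0]

```text
time: 18.15
tcp_pos: [614.8, -186.8, 101.4]
tcp_rot: [[0.526, 0.744, 0.412], [0.789, -0.608, 0.092], [0.319, 0.277, -0.906]]
contact_force: [-6.2, 0.6, 3.0]
grip_width: 28.2
```

Run:
```python
from h import *
pf()
```

```text
TCP in port [-0.09  0.17 18.78] x-ang 41.045387903496135 tilt 0.043653663294172765 q [-29.08   0.61 115.66  22.63  46.82  -5.73] f [-6.24  0.57  2.95] w 28.20947845915287 t 18.15
force port [-4.16  1.91  5.2 ] torque port [0.3  0.85 0.01]
```

Request:
move_arm:
  travel:
    - [0,0,0.02]
    - [0,0,0]
    - [0,0,0]
    - [0,0,0]
    - [0,0,0]
  turn:
    - [0,0,0]
    - [0,0,0]
    - [0,0,0]
    - [0,0,0]
    - [0,0,0]

```text
time: 18.57
tcp_pos: [614.8, -186.8, 101.4]
tcp_rot: [[0.526, 0.744, 0.412], [0.789, -0.608, 0.092], [0.319, 0.277, -0.906]]
contact_force: [-7.3, 1.3, 5.0]
grip_width: 28.4
```

Request:
move_arm:
  travel:
    - [0,0,0]
    - [0,0,0]
    - [0,0,0]
    - [0,0,0]
    - [0,0,0]
    - [0,0,0]
    - [0,0,0]
    - [0,0,0]
    - [0,0,0]
  turn:
    - [0,0,-0.05]
    - [0,0,-0.05]
    - [0,0,-0.05]
    - [0,0,-0.05]
    - [0,0,-0.05]
    - [0,0,-0.05]
    - [0,0,-0.05]
    - [0,0,0]
    - [0,0,0]

```text
time: 19.32
tcp_pos: [615.6, -187.5, 101.6]
tcp_rot: [[0.24, 0.878, 0.414], [0.949, -0.302, 0.09], [0.204, 0.371, -0.906]]
contact_force: [-4.5, -1.9, 5.6]
grip_width: 28.4
```

Run:
```python
from h import *
pf()
```

```text
TCP in port [ 0.55 -0.75 18.77] x-ang 61.02268184152721 tilt 0.1165660425283201 q [-29.09   0.65 115.62  22.64  46.67 -25.72] f [-4.48 -1.93  5.62] w 28.405793288407743 t 19.3167
force port [-1.96 -0.92  7.12] torque port [-0.29  0.66  0.04]
```

Request:
move_arm:
  travel:
    - [0,0,0]
    - [0,0,0]
    - [0,0,0]
    - [0,0,0]
    - [0,0,0]
    - [0,0,0]
    - [0,0,0]
    - [0,0,0]
    - [0,0,0]
    - [0,0,0]
    - [0,0,0]
  turn:
    - [0,0,-0.0525]
    - [0,0,-0.0525]
    - [0,0,-0.0525]
    - [0,0,-0.0525]
    - [0,0,-0.0525]
    - [0,0,-0.0525]
    - [0,0,-0.0525]
    - [0,0,-0.0525]
    - [0,0,-0.0525]
    - [0,0,0]
    - [0,0,0]

```text
time: 20.23
tcp_pos: [614.8, -186.3, 99.7]
tcp_rot: [[-0.185, 0.892, 0.412], [0.983, 0.161, 0.092], [0.016, 0.422, -0.907]]
contact_force: [-0.0, 0.1, -1.5]
grip_width: 28.2
```

Run:
```python
from h import *
pf()
```

```text
TCP in port [-0.73  0.67 17.22] x-ang 88.00078481307305 tilt 0.08313859041359438 q [-29.04   0.73 115.72  22.69  46.68 -52.75] f [-0.05  0.08 -1.47] w 28.201917244185953 t 20.2333
force port [-0.65  0.09 -1.32] torque port [-0.05  0.27  0.02]
```

Request:
move_arm:
  travel:
    - [-0.03,0.04,0.1]
    - [0,0,0.15]
    - [0,0,0.15]
    - [0,0,0.15]
    - [0,0,0.05]
    - [0,0,0]
    - [0,0,0]
  turn:
    - [0,0,0]
    - [0,0,0]
    - [0,0,0]
    - [0,0,0]
    - [0,0,0]
    - [0,0,0]
    - [0,0,0]

```text
time: 20.82
tcp_pos: [617.9, -186.3, 95.1]
tcp_rot: [[-0.187, 0.892, 0.413], [0.982, 0.163, 0.092], [0.014, 0.422, -0.906]]
contact_force: [0.3, -0.1, -1.5]
grip_width: 28.3
```

Run:
```python
from h import *
pf()
```

```text
TCP in port [ 0.08 -0.07 11.73] x-ang 88.12627873737095 tilt 0.033301296384713956 q [-28.88   1.41 115.53  22.82  46.11 -52.95] f [ 0.35 -0.06 -1.49] w 28.304508908366838 t 20.8167
force port [-0.33 -0.13 -1.49] torque port [-0.07  0.24  0.02]
```

Free so far; push on to the gap floor.

Request:
move_arm:
  travel:
    - [0,0,0.1]
    - [0,0,0.05]
    - [0,0,0.05]
    - [0,0,0]
    - [0,0,0]
  turn:
    - [0,0,0]
    - [0,0,0]
    - [0,0,0]
    - [0,0,0]
    - [0,0,0]

```text
time: 21.23
tcp_pos: [618.8, -186.3, 93.9]
tcp_rot: [[-0.187, 0.891, 0.413], [0.982, 0.164, 0.091], [0.014, 0.423, -0.906]]
contact_force: [-5.7, -0.8, 3.1]
grip_width: 28.3
```

Run:
```python
from h import *
pf()
```

```text
TCP in port [ 0.33 -0.26 10.31] x-ang 88.15121717351937 tilt 0.02317443302081348 q [-28.83   1.59 115.48  22.86  45.96 -52.99] f [-5.72 -0.75  3.14] w 28.282941121704745 t 21.2333
force port [-3.88  0.5   5.28] torque port [0.18 0.73 0.03]
```

Request:
move_arm:
  travel:
    - [0,0,-0.03]
    - [0,0,0]
    - [0,0,0]
    - [0,0,0]
    - [0,0,0]
    - [0,0,0]
    - [0,0,0]
    - [0,0,0.01]
    - [0,0,0.02]
    - [0,0,0.02]
    - [0,0,0]
    - [0,0,0]
  turn:
    - [0,0,0]
    - [0,0,0.045]
    - [0,0,0.045]
    - [0,0,0.045]
    - [0,0,0.045]
    - [0,0,0.045]
    - [0,0,0.045]
    - [0,0,0.045]
    - [0,0,0.045]
    - [0,0,0.045]
    - [0,0,0]
    - [0,0,0]

```text
time: 22.23
tcp_pos: [619.2, -186.0, 94.0]
tcp_rot: [[0.179, 0.893, 0.414], [0.967, -0.237, 0.092], [0.18, 0.384, -0.906]]
contact_force: [-5.5, 2.3, 6.5]
grip_width: 28.0
```

Run:
```python
from h import *
pf()
```

```text
TCP in port [ 0.85 -0.04 10.23] x-ang 64.94490045784832 tilt 0.07255153881500821 q [-28.8    1.61 115.46  22.92  45.94 -29.8 ] f [-5.54  2.29  6.54] w 28.04740267930573 t 22.2333
force port [-1.69  3.43  8.01] torque port [0.5  0.47 0.09]
```

Request:
move_arm:
  travel:
    - [0,0,0]
    - [0,0,0.01]
    - [0,0,0.02]
    - [0,0,0.02]
    - [0,0,0.02]
    - [0,0,0]
    - [0,0,0]
  turn:
    - [0,0,0.045]
    - [0,0,0.045]
    - [0,0,0.045]
    - [0,0,0.045]
    - [0,0,0.045]
    - [0,0,0]
    - [0,0,0]

```text
time: 22.82
tcp_pos: [619.5, -186.1, 93.3]
tcp_rot: [[0.374, 0.83, 0.413], [0.89, -0.446, 0.092], [0.261, 0.334, -0.906]]
contact_force: [-5.5, 0.8, 5.7]
grip_width: 28.3
```

Run:
```python
from h import *
pf()
```

```text
TCP in port [ 0.73 -0.15  9.5 ] x-ang 52.05252884423647 tilt 0.05946786817551696 q [-28.79   1.68 115.46  22.92  45.86 -16.92] f [-5.47  0.85  5.66] w 28.347465323950587 t 22.8167
force port [-2.28  2.01  7.31] torque port [ 0.37  0.62 -0.02]
```

Request:
move_arm:
  travel:
    - [0,0,0.02]
    - [0,0,0.02]
    - [0,0,0.02]
    - [0,0,0.02]
    - [0,0,0.02]
    - [0,0,0.02]
    - [0,0,0.02]
    - [0,0,0.02]
    - [0,0,0]
    - [0,0,0]
  turn:
    - [0,0,0.045]
    - [0,0,0.045]
    - [0,0,0.045]
    - [0,0,0.045]
    - [0,0,0.045]
    - [0,0,0.045]
    - [0,0,0.045]
    - [0,0,0.045]
    - [0,0,0]
    - [0,0,0]

```text
time: 23.65
tcp_pos: [620.0, -185.8, 91.8]
tcp_rot: [[0.642, 0.646, 0.413], [0.676, -0.731, 0.092], [0.361, 0.22, -0.906]]
contact_force: [-5.2, 0.7, 6.0]
grip_width: 28.3
```

Run:
```python
from h import *
pf()
```

```text
TCP in port [ 0.61 -0.    7.89] x-ang 31.427982674943838 tilt 0.05781818580848599 q [-28.74   1.86 115.44  22.96  45.73   3.68] f [-5.24  0.71  6.02] w 28.255626493931363 t 23.65
force port [-1.96  1.82  7.55] torque port [ 0.51  0.63 -0.03]
```

Tracking the thread exactly; continue about 20°.

Request:
move_arm:
  travel:
    - [0,0,0.02]
    - [0,0,0.02]
    - [0,0,0.02]
    - [0,0,0.02]
    - [0,0,0.02]
    - [0,0,0.02]
    - [0,0,0.02]
    - [0,0,0.02]
    - [0,0,0]
    - [0,0,0]
  turn:
    - [0,0,0.045]
    - [0,0,0.045]
    - [0,0,0.045]
    - [0,0,0.045]
    - [0,0,0.045]
    - [0,0,0.045]
    - [0,0,0.045]
    - [0,0,0.045]
    - [0,0,0]
    - [0,0,0]

```text
time: 24.48
tcp_pos: [620.5, -185.4, 90.6]
tcp_rot: [[0.829, 0.378, 0.413], [0.375, -0.922, 0.093], [0.416, 0.078, -0.906]]
contact_force: [-8.4, 1.3, 8.3]
grip_width: 28.6
```

Run:
```python
from h import *
pf()
```

```text
TCP in port [0.69 0.31 6.59] x-ang 10.808309967301144 tilt 0.09565803725897389 q [-28.69   2.01 115.41  23.01  45.65  24.28] f [-8.44  1.27  8.28] w 28.57567141746607 t 24.4833
force port [-3.72  3.06 10.87] torque port [ 0.8   0.83 -0.04]
```

Request:
move_arm:
  travel:
    - [0,0,0]
    - [0,0,0]
    - [0,0,0]
    - [0,0,0]
    - [0,0,0]
  turn:
    - [0,0,0.035]
    - [0,0,0.035]
    - [0,0,0.035]
    - [0,0,0]
    - [0,0,0]

```text
time: 24.9
tcp_pos: [620.5, -185.3, 90.6]
tcp_rot: [[0.864, 0.29, 0.413], [0.276, -0.957, 0.093], [0.422, 0.034, -0.906]]
contact_force: [-7.4, 2.3, 8.9]
grip_width: 28.5
```

Run:
```python
from h import *
pf()
```

```text
TCP in port [0.66 0.34 6.58] x-ang 4.802798027061688 tilt 0.0982652039063837 q [-28.69   2.01 115.41  23.01  45.65  30.29] f [-7.36  2.25  8.9 ] w 28.493657666451174 t 24.9
force port [-2.31  3.79 10.9 ] torque port [ 0.84  0.85 -0.02]
```

Request:
move_arm:
  travel:
    - [0,0,-0.03]
    - [0,0,-0.03]
    - [0,0,0]
    - [0,0,0]
    - [0,0,0]
  turn:
    - [0,0,0.025]
    - [0,0,0.025]
    - [0,0,0.025]
    - [0,0,0]
    - [0,0,0]

```text
time: 25.32
tcp_pos: [620.3, -185.2, 90.6]
tcp_rot: [[0.883, 0.224, 0.413], [0.204, -0.975, 0.093], [0.423, 0.002, -0.906]]
contact_force: [-4.2, 1.9, 4.6]
grip_width: 27.8
```

Run:
```python
from h import *
pf()
im,C=snap("wrist","w8"); im2,C2=snap("side","s8"); im3,C3=snap("scene","c8")
a=cv2.resize(im[180:330,180:380],(533,400)); x,y=np.round(proj(C2,RIM)[0]).astype(int); b=cv2.resize(im2[y-50:y+30,x-50:x+50],(500,400),interpolation=cv2.INTER_CUBIC)
x,y=np.round(proj(C3,RIM)[0]).astype(int); c=cv2.resize(im3[y-50:y+40,x-60:x+60],(533,400),interpolation=cv2.INTER_CUBIC)
cv2.imwrite("pics/m8.png",np.hstack([a[:,:400],b[:,50:450]])[:,:,::-1])
```

```text
TCP in port [0.46 0.51 6.6 ] x-ang 0.49293559318473956 tilt 0.10196643626826353 q [-28.69   1.98 115.44  23.01  45.65  34.59] f [-4.23  1.95  4.57] w 27.778307370679336 t 25.3167
force port [-1.43  2.82  5.71] torque port [0.75 0.53 0.04]
```

View pics/m8.png

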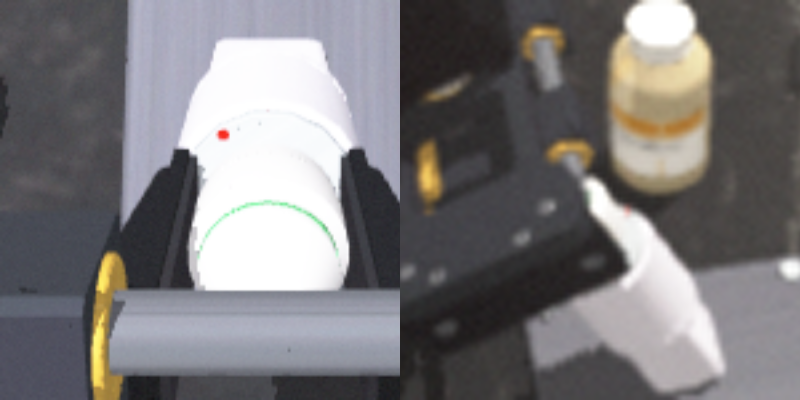

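Request:
move_arm:
  travel:
    - [0,0,0]
    - [0,0,0]
    - [0,0,0]
    - [0,0,0]
  turn:
    - [0,0,0.03]
    - [0,0,0.03]
    - [0,0,0]
    - [0,0,0]

```text
time: 25.8
tcp_pos: [620.1, -185.1, 90.5]
tcp_rot: [[0.895, 0.171, 0.412], [0.146, -0.985, 0.093], [0.422, -0.023, -0.906]]
contact_force: [-5.2, 2.3, 5.1]
grip_width: 27.9
```

Run:
```python
from h import *
pf()
C=ctrl.get_calibration("wrist"); im,_=snap("wrist","w9"); r=im[...,0].astype(float)-np.maximum(im[...,1],im[...,2])
for a,c,mm in blobs(r>60,3):
    q=onz([C["intrinsics"],C["k1"],C["tool_from_camera"]],c,1.6)[0]
    if np.hypot(*q[:2])<30: print(a,c,q,np.hypot(*q[:2]),-np.degrees(np.arctan2(q[1],q[0])))
```

```text
TCP in port [0.33 0.63 6.6 ] x-ang -2.8929156827102434 tilt 0.1107352074173262 q [-28.68   1.98 115.45  22.99  45.67  38.  ] f [-5.24  2.28  5.14] w 27.89824116931178 t 25.8
force port [-2.02  3.36  6.62] torque port [0.75 0.6  0.22]
15 [263.33 230.27] [15.02 -8.55  1.6 ] 17.277481766223026 29.650309331265113
```

Request:
move_arm:
  travel:
    - [0,0,0]
    - [0,0,0]
    - [0,0,0]
    - [0,0,0]
    - [0,0,0]
    - [0,0,0]
    - [0,0,-1]
    - [0,0,-2]
    - [0,0,-3]
    - [0,0,-3]
    - [0,0,-3]
    - [0,0,0]
  turn:
    - [0,0,0]
    - [0,0,0]
    - [0,0,0]
    - [0,0,0]
    - [0,0,0]
    - [0,0,0]
    - [0,0,0]
    - [0,0,0]
    - [0,0,0]
    - [0,0,0]
    - [0,0,0]
    - [0,0,0]
  jaw: 0.3

```text
time: 26.85
tcp_pos: [572.4, -199.1, 207.5]
tcp_rot: [[0.891, 0.168, 0.422], [0.146, -0.986, 0.085], [0.43, -0.014, -0.902]]
contact_force: [0.9, -0.5, 1.8]
grip_width: 61.5
```

Request:
move_arm:
  travel:
    - [0,0,0]
    - [0,0,0]
    - [0,0,0]
    - [0,0,0]
  turn:
    - [0,0,0]
    - [0,0,0]
    - [0,0,0]
    - [0,0,0]

```text
time: 27.18
tcp_pos: [570.1, -196.2, 196.9]
tcp_rot: [[0.896, 0.17, 0.41], [0.144, -0.985, 0.093], [0.42, -0.024, -0.907]]
contact_force: [-0.4, 0.1, 0.2]
grip_width: 61.6
```

Run:
```python
from h import *
pf()
im,C=snap("wrist","w10"); r=im[...,0].astype(float)-np.maximum(im[...,1],im[...,2])
for a,c,mm in blobs(r>60,3):
    for z in(0,4):
        q=F.T@(onplane(C,c,F[:,2],F[:,2]@RIM+z)[0]-RIM)
        if np.hypot(*q[:2])<30: print(a,c,q,np.hypot(*q[:2]),np.degrees(np.arctan2(q[1],q[0])))
cv2.imwrite("pics/w10b.png",cv2.resize(im[80:350,60:420],(800,600))[:,:,::-1])
```

```text
TCP in port [ -1.15   0.59 124.67] x-ang -2.994975443828589 tilt 0.19606138005002874 q [-32.52 -10.05 115.75  20.66  57.98  39.48] f [-0.44  0.14  0.2 ] w 61.597981248719044 t 27.1833
force port [-0.28  0.23  0.35] torque port [ 0.02  0.21 -0.02]
4 [269.5 183.5] [14.58  9.13 -0.  ] 17.20200993118287 32.06890076199722
4 [269.5 183.5] [15.38  8.95  4.  ] 17.797641092387288 30.20028248639635
5 [299. 196.] [  2.01 -16.28  -0.  ] 16.401310550058632 -82.97542832329424
5 [299. 196.] [  2.98 -16.11   4.  ] 16.387609459169408 -79.51878496667058
```

View pics/w10b.png

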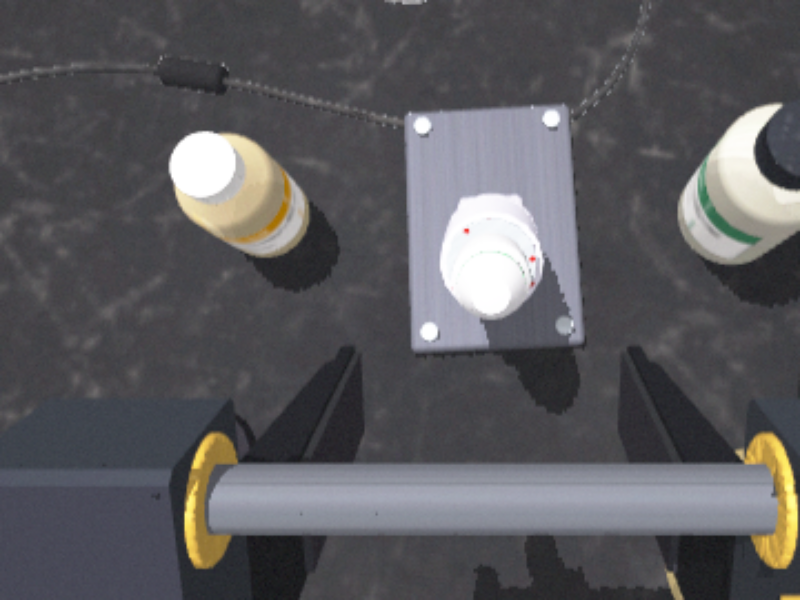

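Run:
```python
from h import *
im,C=snap("wrist","w11"); r=np.clip(im[...,0].astype(float)-np.maximum(im[...,1],im[...,2])-20,0,None)
def loc(c,z,k=2):
    x,y=c; w=r[y-k:y+k+1,x-k:x+k+1]; yy,xx=np.mgrid[-k:k+1,-k:k+1]; p=(x+(w*xx).sum()/w.sum(),y+(w*yy).sum()/w.sum())
    return (F.T@(onplane(C,p,F[:,2],F[:,2]@RIM+z)[0]-RIM))[:2]
P=np.array([loc((269,184),4),loc((299,196),4)]); d=P[0]-P[1]; o=np.array([d[1],-d[0]])/np.linalg.norm(d); rr=np.linalg.norm(d)/3**.5; c=P.mean(0)-o*rr/2
print("flange dots",P,"r",rr,"centre",c,"angles",np.degrees(np.arctan2(*(P-c).T[::-1])))
q=loc((300,207),0); print("rim dot 240",q,"-> rim centre",q-17.83*np.array([-.5,-.866]))
a=cv2.imread("pics/scene0.png"); b,Cs=snap("scene","c11"); b=b[:,:,::-1]
for n,X in dict(cream=[644,-62.5,50],oil=[683,-292,60],pink=[579,99,50]).items():
    x,y=np.round(proj(Cs,X)[0]).astype(int); A=a[y-25:y+25,x-22:x+22]; B=b[y-35:y+35,x-32:x+32].copy(); R=cv2.matchTemplate(B,A,cv2.TM_CCOEFF_NORMED); _,v,_,l=cv2.minMaxLoc(R); print(n,v,np.array(l)-10)
h=hsv(b[:,:,::-1].copy()); m=(h[...,0]>3)&(h[...,0]<18)&(h[...,1]>180)&(h[...,2]>120)
for A,c_,mm in blobs(m,30): print("orange",A,c_,onz(Cs,c_,24)[0])
inport()
```

```text
flange dots [[ 15.45   8.95]
 [  2.98 -16.36]] r 16.29016306513066 centre [ 1.91 -0.11] angles [ 33.78 -86.22]
rim dot 240 [ -8.49 -15.96] -> rim centre [ 0.43 -0.52]
cream 0.9993867874145508 [0 0]
oil 0.3869658410549164 [-1  0]
pink 0.999468207359314 [0 0]
orange 144 [329.29 246.54] [519.75 -57.89  24.  ]
TCP in port [ -0.65   0.29 125.16] x-ang -2.984789068416913 tilt 0.1400199270085637 q [-32.52 -10.06 115.71  20.66  57.98  39.48] f [ 0.2  -0.72  0.38] w 62.11466837198141 t 27.3333
```

Run:
```python
from h import *
a=cv2.imread("pics/side0.png"); b,Cs=snap("side","d11"); b=b[:,:,::-1]
for n,X in dict(cream=[644,-62.5,50],oil=[683,-292,60],pink=[579,99,50]).items():
    x,y=np.round(proj(Cs,X)[0]).astype(int); A=a[y-25:y+25,x-15:x+15]; B=b[y-35:y+35,x-25:x+25].copy(); R=cv2.matchTemplate(B,A,cv2.TM_CCOEFF_NORMED); _,v,_,l=cv2.minMaxLoc(R); print(n,v,np.array(l)-10)
C=cam("wrist"); print("nose",F.T@(onplane(C,(281.4,212.7),F[:,2],F[:,2]@RIM+49)[0]-RIM))
w=cv2.imread("pics/w11.png")[185:230,255:310]; cv2.imwrite("pics/f.png",np.hstack([cv2.resize(w,(440,360),interpolation=cv2.INTER_CUBIC),cv2.resize(b[230:320,240:330],(360,360),interpolation=cv2.INTER_CUBIC)]))
```

```text
cream 0.9383654594421387 [0 0]
oil 0.998293399810791 [0 0]
pink 0.9679861068725586 [0 0]
nose [ 2.36 -1.13 49.  ]
```

View pics/f.png

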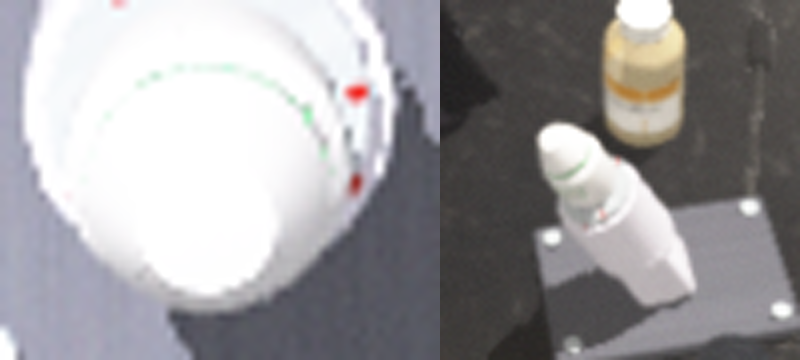

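```bash
python3 -c "
from plant import ctrl
print(ctrl.job_done(), ctrl.observe()['time'])"
```

```text
the job is handed in; nothing more can be done
the job is handed in; nothing more can be done
```

I finished the whole job and handed it in at about 27.5 s of the 58 s allowed; no verdict is reported.

- **Dust cap:** it is on the bench knob up at about (520, -58) mm and let go. The last scene picture put the knob where I set it down. I did not measure the cap's height or tilt after letting go.
- **Crests:** contact came at TCP 18.8 mm off the rim, 0.7 mm above the predicted height. I held it there under roughly 5 to 10 N for more than 1 s.
- **Thread starts:** I turned it back 47° and lowered it to the gap floor at 10.3 mm. That is the expected 8.5 mm drop.
- **Screwing home:** I screwed it forward until the height stopped falling. The last few degrees brought a light tightening torque of 0.22 N m with a degree or two of slip in the fingers. The measured push stayed at about 12 N or less, against the 60 N limit.

**Final checks:**
- The lug marks sit about 86° clockwise of the gap, so the thread is tight.
- The objective is centred to about 1.5 mm and tilted roughly 0.025 rad, both read roughly from pictures, and the flange looks flush on the rim.
- All three bottles matched their starting pictures with no shift. The scene-camera match for the oil bottle failed, probably because the arm hid it, but the side camera matched at 0.998.
- The wrist camera showed a bias of about 1 mm, which I allowed for in the fit.

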